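# Mesh the drive knob of a sample changer and wind its arm over

## Task

Put the loose toothed drive knob back on the centre pin of the sample changer and rock it to and fro while easing it down until its teeth mesh and it sits fully home, never pressing the teeth together with more than about two kilograms, which would chip them. Only then wind the swing arm with the knob, anticlockwise from above, all the way to its far stop, and let go. Do not push the arm itself with the fingers, and leave the marker and the vial on the table alone.

Things in the scene. Friction and masses are not known exactly. Their poses are not given: they have to be found in the camera images.
- changer: Sample changer, fixed to the table: round grey foot 150 mm across and 14 mm thick, bearing, swing arm, toothed steel crown, fixed upright centre pin 10 mm across. Origin: centre of the foot's underside, on the axis of pin, crown and arm; z up. Knob_bar is about 97 mm above this origin when the knob is fully home, 105 mm when it stands tooth on tooth.
- pin_top (a point): Top of the changer's centre pin, 81 mm above the table; its last 6 mm taper from 10 to 4 mm across.
- crown_top (a point): On the axis, level with the crown's tooth tops, 59 mm above the table: four upright teeth 16.6 mm wide, 9 mm high, 22 to 31 mm from the axis, one every 90 degrees, about 3.6 degrees of play either way in mesh. The crown yields downward on a spring (3 N/mm, 4 mm, then solid). Where its teeth stand round the axis is unknown, cannot be told from the arm and must be felt for; pressing hard drags crown and arm along.
- knob_bar (a point): Centre of the grip bar of the loose drive knob; x along the bar, z up. The knob stands upright on the table on its teeth, 60 mm high, about 0.22 kg. Its black bar, 50 mm long, 24 wide, 28 high, is gripped across its width. This point is 14 mm below the top of the bar and 46 mm above the tips of the teeth.
- knob_teeth (a point): On the knob's axis, level with the tips of its teeth: four teeth pointing down, 16.6 mm wide, 8 mm high, 22 to 31 mm from the axis, one on the bar's axis and then every 90 degrees, under a steel disc 64 mm across and 14 mm thick. The bore is 12 mm across, begins at the disc's underside (8 mm above this point) and is 24 mm deep.
- swing_arm (a joint): Turning of the changer's swing arm, rad: 0 at the parking stop, grows anticlockwise seen from above to 1.2 at the far stop. The arm with its small vial reaches 97 mm from the axis, 32 to 68 mm above the table. It drags with about 0.15 N m and stays where it is left; the clutch between crown and arm slips at about 0.35 N m.
- marker: White and black marker pen, 135 mm long and 16 mm across, lying on the table; a bystander.
- vial: Small vial with a blue cap, 16 mm across and 32 mm high, standing on the table; a bystander.

How it is judged (in metres and radians):
On the way, in this order (a step that is already met when the one before it is completed fails the run):
1. the knob is on the pin with its teeth meshed, fully home (horizontal distance between knob_bar and pin_top below 0.005 m and z of knob_bar in the frame of changer below 0.0995 m), for 0.2 s.
2. the swing arm is wound to its far stop (value of joint swing_arm above 1.12 rad), for 0.2 s.
At the end, for the whole second after the job is handed in: The knob sits upright (within 0.08 rad) on the pin, within 5 mm of its axis and within 2.5 mm of fully home, and the swing arm stands within 0.08 rad of its far stop (all of step 1 and angle between knob_bar's own z axis and vertical below 0.08 rad and value of joint swing_arm above 1.12 rad); the robot touches nothing.
It fails at once if the knob is pressed on the changer with more than 22 N (contact force between drive_knob and changer above 22 N).
It fails at once if the fingers push the swing arm itself (contact force between the fingers and swing_arm above 1 N).
It fails at once if the marker or the vial is moved by more than 20 mm (distance of any of marker, vial from where it was at the start of the episode above 0.02 m).
It also fails if it takes over 67 s, if anything falls off the work surface, if the arm or the gripper's body presses on something with over 40 N, if the wrist force passes 120 N, or if a joint passes its speed limit or range.

## Robot

A 6-joint arm with a two-finger parallel gripper is mounted at the origin on a cart in front of the work surface, level with it; the furniture and walls round the work are solid. World frame = base frame: x ahead of the robot, y to its left, z up, the work surface at z = 0. Lengths are in mm, angles in rad, forces in N, time in s.
With the tool pointing down it reaches from about 275 to 875 mm from the base axis. Payload 12.5 kg.
Tool frame: the origin (TCP) lies at the very end of the fingers, on their centre line; the grasp point (between the pads) lies 19 mm behind it; z points along the fingers, y is the direction in which the jaws open and shut (so a half turn about z gives the same grasp; the last joint's range is limited). The gripper opens to 85 mm and grips with 20 to 120 N. Pads are 22 mm wide; open, the fingers measure 114 mm over their backs; the gripper's body (76 mm by 85 mm) begins 54 mm behind the grasp point. The pads swing forward as they close: fully open they stand 13 mm farther back than shut.
Start: joints at [1.079, 0.351, 1.652, -0, 1.139, -0.085], TCP at [217.588, 505.114, 231.29] pointing down, gripper open.
Joint ranges: [-2.75, 2.75], [-0.79, 2.1], [0.01, 2.65], [-1.57, 4.71], [0.07, 3.14], [-2.87, 2.87]. Speed limits (rad/s): [2.22, 2.22, 2.79, 3.14, 3.14, 3.14].

## Interface

Orientations are given as [roll, pitch, yaw] about the fixed x, y, z axes, in that order (R = Rz(yaw) Ry(pitch) Rx(roll)).
In Python, from station import arm gives the robot as it stands. Calls block until the motion is done:
- arm.movep(position, orientation): joint-space move of the TCP to a pose.
- arm.move_straight(position, velocity=150, attitude=None): straight line of the TCP; attitude=None keeps the orientation; velocity is the mean speed in mm/s.
- arm.move_j(angles): joint-space move.
- arm.move_gripper(opening, newtons=None): finger opening in mm; newtons is the grip in N (None keeps the last); returns when the fingers have stopped.
- arm.hold(seconds).
- arm.inverse_kinematics(position, orientation): joint angles nearest the present ones, or None.
- arm.read_state(): the state.
- arm.capture(name): name is "scene" or "top" or "wrist"; returns (picture, depth): 384x512x3 uint8, red, green, blue; 384x512 float32, mm along the optical axis (not along the pixel's ray), 0 where there is no reading.
- arm.get_calibration(name): a dict with "camera_matrix" (3x3 intrinsics, pixels), "k1" (the pictures are not rectified: a ray, as slopes to the right and down, at radius r is drawn at 1 + k1 r^2 times it, then the intrinsics apply), "origin" and "attitude" of the camera in the world; the wrist camera has in their place "tool_from_camera" (4x4, takes a point from camera to tool coordinates, whose origin is the TCP and whose axes are the flange's). Camera axes: x right, y up, looking along -z (the intrinsics and any distortion apply to the point x, -y, -z); pixel columns grow to the right and rows downward; lengths in mm; the calibration is good to about 2 mm. A picture is of the moment at which its call begins: read the wrist's pose just before it. get_calibration takes no time and is no camera call.
A pose or a line that the arm cannot do raises arm.MotionError and nothing moves.
- arm.hand_in(): hands the job in, once; it reports no verdict.
The state is a dict: "clock": time; "q": joint angles; "qvel": joint speeds; "joint_torque": joint torques, N m; "eef_pos": TCP position; "orientation": TCP orientation; "ft_force": force on the tool from outside, world axes, zero at the start; "torque": the same for the moment, N m; "width": finger opening in mm.
Only numpy, scipy, OpenCV 4.12 (cv2) and the standard library are available. Lean on these libraries where they do the work, as an engineer would, in place of code of your own. Each camera call takes 0.05 s, during which the arm holds its last target. There are 200 camera calls.

## Working session

There is one attempt and no reset: what is moved stays moved. The work goes in short steps, each a Python script; the robot and the scene stay as the last script left them, time stands still between calls to the robot, and variables do not carry over. Pictures are saved under pics/ and viewed, about 8 in all and at most 12, crops included, and the job is handed in when it is done.

```bash
mkdir -p pics; ls; cat > h.py <<'E'
import numpy as np, cv2
from station import arm
from scipy.spatial.transform import Rotation as R
def snap(n,f):
    s=arm.read_state(); p,d=arm.capture(n); cv2.imwrite(f'pics/{f}.png',p[:,:,::-1]); np.savez(f'pics/{f}.npz',p=p,d=d,pos=s['eef_pos'],ori=s['orientation']); return p,d
def pts(n,f,uv,z=None):
    """world points of pixels: by depth, or on plane z"""
    c=arm.get_calibration(n); K=np.array(c['camera_matrix']); k1=c['k1']; a=np.load(f'pics/{f}.npz')
    if n=='wrist':
        T=np.array(c['tool_from_camera']); Rt=R.from_euler('xyz',a['ori']).as_matrix()
        Rc=Rt@T[:3,:3]; o=Rt@T[:3,3]+a['pos']
    else:
        o=np.array(c['origin']); att=np.array(c['attitude']); Rc=att if att.shape==(3,3) else R.from_euler('xyz',att).as_matrix()
    uv=np.atleast_2d(uv).astype(float)
    xy=cv2.undistortPoints(uv[:,None],K,np.array([k1,0,0,0.]))[:,0]
    ray=np.c_[xy[:,0],-xy[:,1],-np.ones(len(xy))]@Rc.T
    if z is None:
        t=a['d'][uv[:,1].astype(int),uv[:,0].astype(int)]
    else: t=(z-o[2])/ray[:,2]
    return o+ray*t[:,None]
E
python3 - <<'E'
from h import *
a,_=snap('scene','s0'); b,_=snap('top','t0')
print({n:arm.get_calibration(n) for n in('scene','top','wrist')}); print(arm.read_state())
cv2.imwrite('pics/both.png',cv2.resize(np.vstack([a,b])[:,:,::-1],None,fx=.78,fy=.78))
cv2.imwrite('pics/t0x.png',cv2.resize(b[:,:,::-1],(800,600)))
E
```

```text
pics
{'scene': {'camera_matrix': array([[380.04326098,   0.        , 249.43192821],
       [  0.        , 380.04326098, 192.11548883],
       [  0.        ,   0.        ,   1.        ]]), 'k1': 0.03601074274867603, 'origin': array([ 134.04851095, -584.4646268 ,  639.14239247]), 'attitude': array([ 0.8978013 ,  0.00241472, -0.67014544])}, 'top': {'camera_matrix': array([[391.88707031,   0.        , 250.38231944],
       [  0.        , 391.88707031, 196.62656138],
       [  0.        ,   0.        ,   1.        ]]), 'k1': -0.12931093124067827, 'origin': array([ 432.31652491,  -14.69621065, 1063.43985525]), 'attitude': array([ 0.13871135, -0.01806119, -1.57993576])}, 'wrist': {'camera_matrix': array([[268.92064538,   0.        , 258.46406857],
       [  0.        , 268.92064538, 188.30127491],
       [  0.        ,   0.        ,   1.        ]]), 'k1': 0.007404277532274767, 'tool_from_camera': array([[-8.93367335e-04,  9.60556638e-01,  2.78082985e-01,
         7.07356393e+01],
       [ 9.99999531e-01,  9.61892736e-04, -1.09987084e-04,
         1.60654779e-04],
       [-3.73134827e-04,  2.78082756e-01, -9.60557047e-01,
        -1.43178650e+02],
       [ 0.00000000e+00,  0.00000000e+00,  0.00000000e+00,
         1.00000000e+00]])}}
{'clock': 0.1, 'q': array([ 1.07939160e+00,  3.51194388e-01,  1.65236639e+00,  3.96696675e-06,
        1.13909071e+00, -8.45906345e-02]), 'qvel': array([-0.00187309, -0.00159579, -0.00218297,  0.00020458,  0.00079598,
        0.00137766]), 'joint_torque': array([ 6.42159648e-04, -5.06825244e+01, -2.91877609e+01, -8.22581137e-05,
        2.65502917e-03, -9.12204371e-06]), 'eef_pos': array([217.45625921, 504.8602439 , 230.80327177]), 'orientation': array([-3.14053791e+00, -9.30487248e-05,  2.73477685e+00]), 'ft_force': array([0.41856198, 0.08228185, 0.29616193]), 'torque': array([-0.04143628, -0.02155905,  0.06224081]), 'width': 85.73496818744785}
```

View pics/t0x.png

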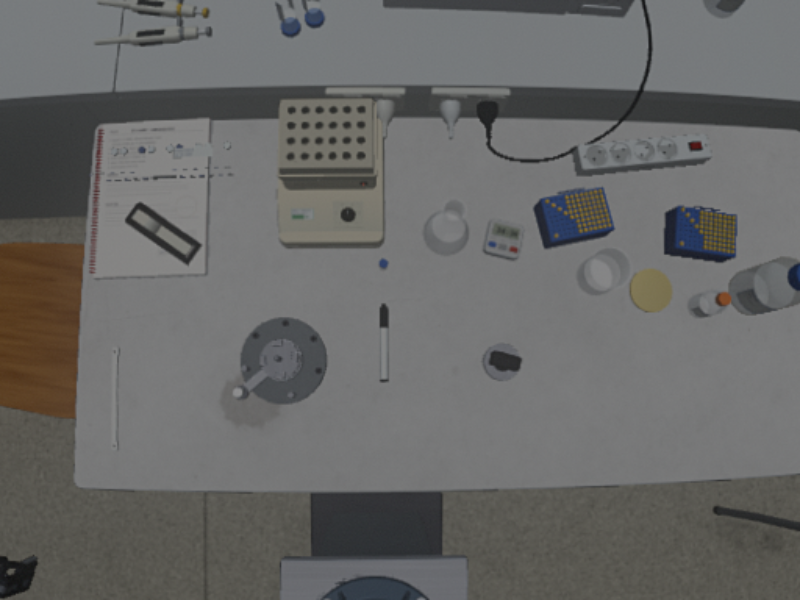

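View pics/s0.png

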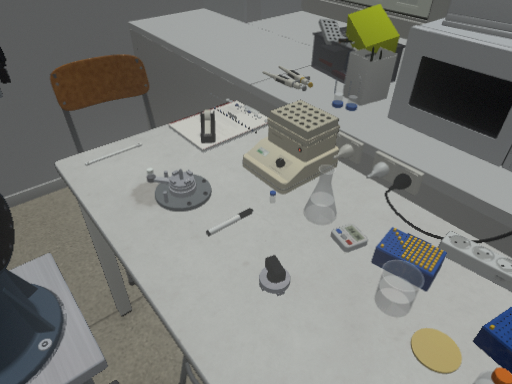

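The top view shows the changer at about (282,360) with its arm pointing down-left to (240,393), the knob at (504,362), the marker at (384,343) and the blue-capped vial at (383,264), all in the 800x600 picture.

```bash
python3 - <<'E'
from h import *
s=1.5625
print('foot',pts('top','t0',[[283.5/s,361/s]],14), 'pin',pts('top','t0',[[279/s,358/s]],81))
k=pts('top','t0',[[505.5/s,361.5/s]],60)[0];print('knob',k, 'disc',pts('top','t0',[[500/s,363/s]],22))
print('bar ends',pts('top','t0',[[490/s,357/s],[521/s,366/s]],60))
print('armtip',pts('top','t0',[[240/s,393/s]],68),'vial',pts('top','t0',[[383/s,264/s]],32),'marker',pts('top','t0',[[384/s,306/s],[384/s,381/s]],8))
for p in ([k[0],k[1]],):
  for yaw in np.arange(-3,3.2,.5):
    q=arm.inverse_kinematics([p[0],p[1],200],[np.pi,0,yaw]); print(round(yaw,1),None if q is None else np.round(q,2))
E
```

```text
foot [[486.89755101 150.40591228  14.        ]] pin [[488.25458069 147.17895603  81.        ]]
knob [ 480.6340756  -221.78242575   60.        ] disc [[ 480.01925523 -220.02248681   22.        ]]
bar ends [[ 488.36059907 -196.1597358    60.        ]
 [ 472.87677407 -247.48493247   60.        ]]
armtip [[432.47237194 212.3491537   68.        ]] vial [[651.2717404  -21.19412082  32.        ]] marker [[581.7512421  -22.55201436   8.        ]
 [451.87212739 -21.55345519   8.        ]]
-3.0 [-0.52  0.35  1.74  0.    1.05 -2.23]
-2.5 [-0.52  0.35  1.74  0.    1.05 -2.73]
-2.0 None
-1.5 [-0.52  0.35  1.74 -0.    1.05  2.55]
-1.0 [-0.52  0.35  1.74 -0.    1.05  2.05]
-0.5 [-0.52  0.35  1.74 -0.    1.05  1.55]
0.0 [-0.52  0.35  1.74 -0.    1.05  1.05]
0.5 [-0.52  0.35  1.74 -0.    1.05  0.55]
1.0 [-0.52  0.35  1.74 -0.    1.05  0.05]
1.5 [-0.52  0.35  1.74  0.    1.05 -0.45]
2.0 [-0.52  0.35  1.74  0.    1.05 -0.95]
2.5 [-0.52  0.35  1.74  0.    1.05 -1.45]
3.0 [-0.52  0.35  1.74  0.    1.05 -1.95]
```

```bash
python3 - <<'E'
from h import *
Y=1.28
arm.movep([487,148,230],[np.pi,0,Y]); arm.hold(.2); a,_=snap('wrist','w1')
arm.movep([480.5,-221.5,170],[np.pi,0,Y]); arm.hold(.2); b,_=snap('wrist','w2')
s=arm.read_state(); print(s['clock'],s['eef_pos'],s['orientation'])
cv2.imwrite('pics/w1x.png',cv2.resize(a[:,:,::-1],(800,600)))
cv2.imwrite('pics/w2x.png',cv2.resize(b[:,:,::-1],(800,600)))
E
```

```text
3.6417 [ 480.79317048 -220.89443359  170.14614687] [3.14135800e+00 3.69281315e-05 1.28104986e+00]
```

View pics/w1x.png

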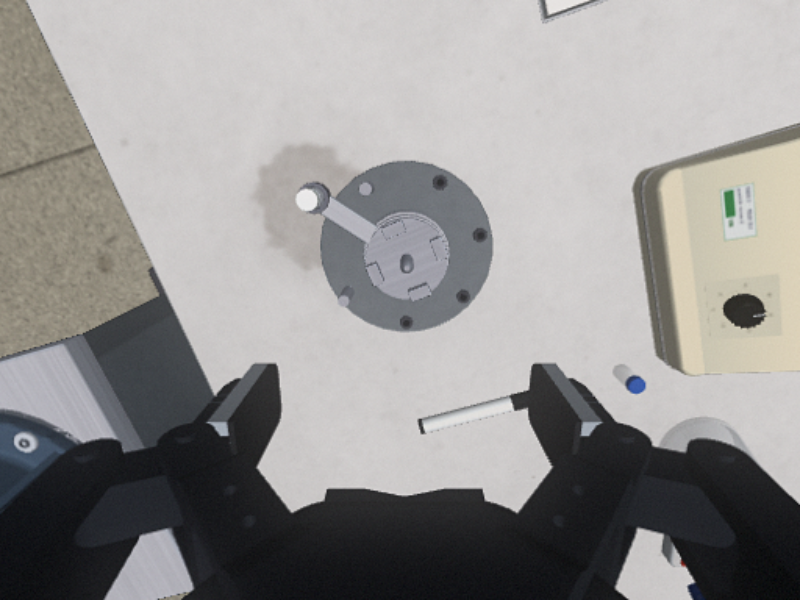

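View pics/w2x.png

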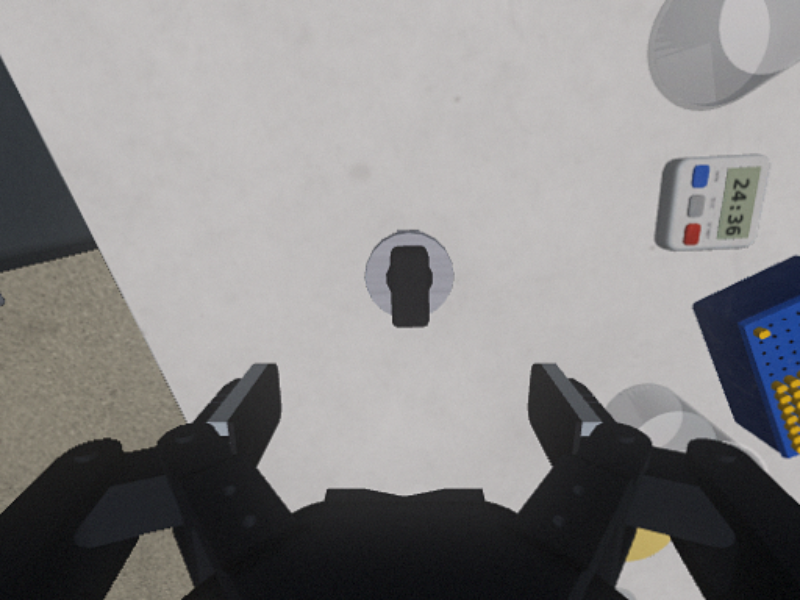

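The wrist views show the crown's four teeth near (394,230), (437,249), (420,292) and (375,271) round the pin at (407,262). The bar lies along image-vertical, centred near (410,286). I'll enlarge the crown so I can estimate its phase.

```bash
python3 - <<'E'
from h import *
a=np.load('pics/w1.npz')['p'][130:200,220:300]; b=np.load('pics/w2.npz')['p'][140:215,222:302]
A=cv2.resize(a[:,:,::-1],None,fx=8,fy=8,interpolation=cv2.INTER_CUBIC)
cv2.imwrite('pics/c1.png',cv2.convertScaleAbs(A,alpha=1.6,beta=-60))
s=1.5625
k=pts('wrist','w2',np.array([[391,246],[429,246],[393,326],[429,326]])/s,60); print(k,k.mean(0))
print('disc',pts('wrist','w2',np.array([[409.5,274]])/s,22))
e=k[:2].mean(0)-k[2:].mean(0); print(np.arctan2(e[1],e[0]),np.linalg.norm(e))
E
```

```text
[[ 481.2287758  -191.7902424    60.        ]
 [ 503.34170368 -198.40227971   60.        ]
 [ 467.23010782 -241.57333553   60.        ]
 [ 489.35788788 -248.19143871   60.        ]] [ 485.2896188  -219.98932409   60.        ]
disc [[ 484.99611608 -220.55663825   22.        ]]
1.2968356111219774 51.714729029105854
```

View pics/c1.png

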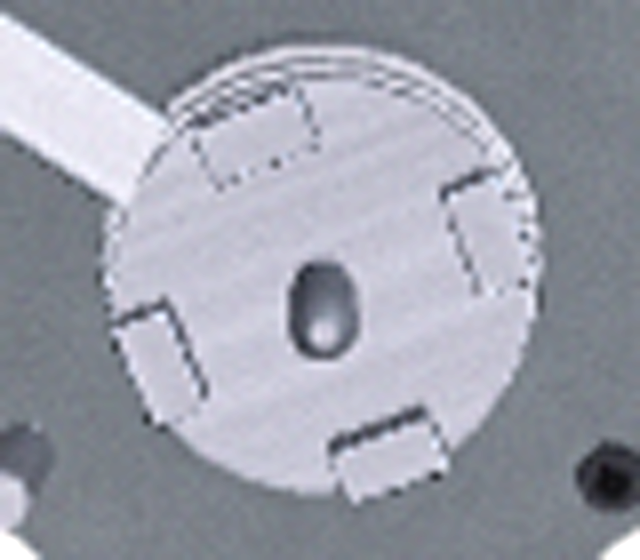

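The tooth tops in the enlarged crop are centred at (257,137), (490,236), (390,459) and (160,362). Opposite pairs agree on the axis at (324,299), and the pin's tip is at (322,337).

```bash
python3 - <<'E'
from h import *
u=np.array([[257,137],[490,236],[390,459],[160,362],[322,337]],float)
p=(u+.5)/8-.5+[220,130]
t=pts('wrist','w1',p[:4],59); c=t.mean(0); print(t,c)
d=t-c; print(np.hypot(d[:,0],d[:,1]), np.degrees(np.arctan2(d[:,1],d[:,0]))%90)
print('diag',[np.degrees(np.arctan2(*(t[i]-t[i+2])[1::-1]))%90 for i in(0,1)])
print('pin',pts('wrist','w1',p[4:],81))
# grasp knob
P=np.array([485,-220.3]); Y=1.29
arm.movep([*P,110],[np.pi,0,Y]); arm.hold(.3); s0=arm.read_state()
arm.move_straight([*P,30],80); 
arm.move_gripper(20,60); arm.hold(.2)
s=arm.read_state(); print(s['width'],s['eef_pos'],s['ft_force'],s0['ft_force'])
arm.move_straight([*P,150],100); arm.hold(.3); s=arm.read_state(); print(s['width'],s['eef_pos'],s['ft_force'],s['clock'])
snap('wrist','w3')
a=np.load('pics/w3.npz')['p'][150:384,130:390]
cv2.imwrite('pics/w3x.png',cv2.resize(a[:,:,::-1],None,fx=2.2,fy=2.2))
E
```

```text
[[487.79041391 179.90746139  59.        ]
 [516.43226145 156.18271514  59.        ]
 [492.87115364 127.5752184   59.        ]
 [464.02835392 151.95783967  59.        ]] [490.28054573 153.90580865  59.        ]
[26.12061833 26.25064834 26.45772538 26.32436434] [5.470431   4.97592538 5.61911891 4.24369269]
diag [np.float64(5.545251613774468), np.float64(4.60929569389676)]
pin [[489.66617164 153.41800375  81.        ]]
23.708349417950412 [ 485.10497987 -220.30847276   30.70752771] [-3.29576924  2.2109428   9.65209374] [-0.3254599   0.74071405  0.98840266]
23.18147826098209 [ 484.93247753 -220.2630918   149.76756431] [ 0.13230101  0.67451106 -2.47805049] 7.975
```

View pics/w3x.png

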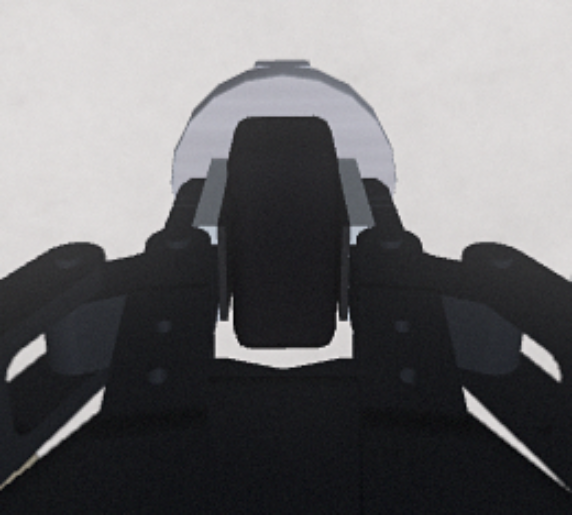

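The knob is held squarely, with a tooth aligned to the bar. I'll carry it over the pin with the teeth pre-aligned (crown at about 5.1° mod 90, so yaw 95.1°), then ease it down under force feedback.

```bash
cat > ins.py <<'E'
from h import *
def force(n=4):
    f=[]
    for _ in range(n): arm.hold(.02); f.append(arm.read_state()['ft_force'])
    return np.mean(f,0)
def descend(xy,z,zend,yaw,f0,step=1.,zmax=6,log=True):
    """ease down; follow side forces; stop on zmax N upward or zend"""
    xy=np.array(xy,float)
    while z>zend:
        z-=step; arm.move_straight([*xy,z],30,[np.pi,0,yaw])
        f=force()-f0; s=arm.read_state()
        if log: print(round(s['clock'],2),np.round(s['eef_pos'],2),np.round(f,1))
        if np.linalg.norm(f)>13: z+=1.5; arm.move_straight([*xy,z],30,[np.pi,0,yaw]); print('backoff'); break
        if f[2]>zmax: break
        if np.hypot(*f[:2])>1.5: xy=xy+np.clip(.12*f[:2],-.5,.5)
    return xy,z
E
python3 - <<'E'
from ins import *
Y=np.radians(95.1); xy=[490,153.7]
arm.movep([*xy,150],[np.pi,0,Y]); arm.move_straight([*xy,110],80); arm.hold(.4)
f0=force(8); print('f0',f0); np.save('f0.npy',f0)
xy,z=descend(xy,110,90.5,Y,f0); print(xy,z)
E
```

```text
f0 [-0.00976832  0.02385828 -1.88647987]
10.93 [489.97 153.71 108.95] [-0.2 -0.1 -0.2]
11.24 [489.98 153.7  107.98] [0.3 0.3 0.3]
11.56 [490.   153.69 106.97] [-0.3  0.   0.5]
11.88 [489.98 153.7  105.96] [0.  0.2 0.2]
12.19 [489.98 153.7  104.97] [ 0.5 -0.1 -0.3]
12.51 [489.97 153.71 103.97] [ 0.7 -0.1  0.4]
12.82 [489.98 153.71 102.97] [ 0.   0.1 -0.1]
13.14 [490.   153.7  101.97] [-0.2  0.1  0.2]
13.46 [489.96 153.7  100.96] [-0.7 -0.2  0.3]
13.78 [490.03 153.73 100.  ] [0.1 0.5 0.4]
14.09 [490.08 153.81  99.06] [0.2 1.7 0.5]
14.41 [490.12 154.04  98.05] [-0.1  3.   1.5]
14.72 [489.93 154.31  96.83] [ 0.2  4.1 -0.5]
15.04 [489.94 154.66  95.91] [ 0.   2.2 -0.2]
15.36 [489.96 154.91  94.94] [ 0.2  0.3 -0.3]
15.68 [489.99 154.96  93.95] [0.1 0.5 0. ]
15.99 [489.99 155.02  92.97] [0.  0.4 0.3]
16.31 [490.   155.    91.95] [ 0.4  0.2 -0.5]
16.62 [490.03 155.02  90.98] [0.1 0.1 0.1]
16.94 [490.13 155.01  90.05] [ 0.2 -0.1  1.5]
[490.04638358 155.0119636 ] 90.0
```

It's on the pin. Next I'll go into mesh, in smaller steps.

```bash
python3 - <<'E'
from ins import *
f0=np.load('f0.npy'); Y=np.radians(95.1)
xy,z=descend([490.05,155.3],90,82,Y,f0,step=.5,zmax=5); print(xy,z, arm.read_state()['torque'])
E
```

```text
17.26 [490.18 155.27  89.61] [ 0.1 -1.5  3.7]
17.57 [490.17 155.25  89.09] [ 0.3 -2.1  4.5]
17.89 [490.19 155.11  88.6 ] [ 0.  -1.   5.9]
[490.08163522 155.04389076] 88.5 [-0.12875082 -0.08978741 -0.02745208]
```

The teeth are standing tooth on tooth at 5.9 N with the spring compressed. I'll rock the knob and watch for the drop in Fz.

```bash
cat >> ins.py <<'E'
def rock(xy,z,angs,f0,drop=2.0):
    xy=np.array(xy,float)
    for a in angs:
        arm.move_straight([*xy,z],20,[np.pi,0,np.radians(a)])
        f=force(3)-f0; s=arm.read_state()
        print(round(s['clock'],2),'a',a,np.round(np.degrees(s['orientation'][2]),1),np.round(s['eef_pos'],2),np.round(f,1),np.round(s['torque'][2],2))
        if f[2]<drop: return xy,a,True
        if np.linalg.norm(f)>11: z+=.5
        if np.hypot(*f[:2])>1.5: xy=xy+np.clip(.1*f[:2],-.4,.4)
    return xy,a,False
E
python3 - <<'E'
from ins import *
f0=np.load('f0.npy')
print(rock([490.08,155.04],88.5,[97,99,101,103,99,93,91,89,87],f0))
E
```

```text
18.19 a 97 97.0 [490.18 155.12  88.58] [-0.2  0.9  6.2] 0.04
18.49 a 99 98.9 [490.11 155.09  88.54] [-0.1  0.3  5.9] 0.03
18.79 a 101 100.9 [490.07 155.04  88.5 ] [0.1 0.5 6. ] 0.05
19.09 a 103 102.9 [490.07 155.03  88.51] [ 0.3 -0.4  6.1] 0.04
19.39 a 99 99.1 [490.1  155.03  88.51] [0.5 0.3 6. ] -0.13
19.7 a 93 93.2 [490.09 155.05  88.5 ] [-0.1 -0.2  6.1] -0.07
20.0 a 91 91.1 [490.09 155.04  88.51] [ 0.1 -0.5  5.8] 0.02
20.3 a 89 89.1 [490.06 155.04  88.49] [ 0.6 -0.2  5.8] -0.03
20.6 a 87 87.1 [490.08 155.05  88.51] [ 0.3 -0.4  5.9] 0.01
(array([490.08, 155.04]), 87, False)
```

My mistake: the knob's teeth mesh in the gaps, so the target is 45° from the crown's teeth, at 50.1°. I'll lift clear of the teeth, turn and descend.

```bash
python3 - <<'E'
from ins import *
f0=np.load('f0.npy'); xy=[490.08,155.05]; Y=np.radians(50.1)
arm.move_straight([*xy,92.5],30)
arm.move_straight([*xy,92.6],.15,[np.pi,0,Y]); print(arm.read_state()['clock'],arm.read_state()['orientation'][2],force()-f0)
xy,z=descend(xy,92.5,84.5,Y,f0,step=1,zmax=5); print(xy,z, arm.read_state()['torque'])
E
```

```text
21.675 0.8764254328380368 [ 2.49437015  1.67867264 -0.75791985]
22.06 [490.26 155.03  91.53] [ 3.1  1.1 -1. ]
22.38 [490.35 155.14  90.41] [ 2.2  0.9 -0.8]
22.69 [490.49 155.26  89.36] [ 0.7  0.1 -0.5]
23.01 [490.57 155.26  88.42] [ 0.   0.3 -1.1]
23.32 [490.61 155.27  87.45] [-0.1  0.3 -0.3]
23.64 [490.71 155.29  86.48] [0.1 0.3 0.5]
23.96 [490.71 155.27  85.51] [ 0.4  0.1 -0.1]
24.27 [490.71 155.3   84.48] [ 0.3 -0.1  0.3]
[490.71658155 155.29398446] 84.5 [-0.03939942  0.05582554 -0.00326745]
```

```bash
python3 - <<'E'
from ins import *
f0=np.load('f0.npy'); Y=np.radians(50.1)
xy,z=descend([490.7,155.3],84.5,79.5,Y,f0,step=.4,zmax=4); print(xy,z, arm.read_state()['torque'])
E
```

```text
24.59 [490.71 155.3   84.1 ] [-0.4  0.1 -0.2]
24.91 [490.7  155.3   83.69] [-0.3  0.4 -0. ]
25.23 [490.71 155.31  83.3 ] [-0.4 -0.4 -0.2]
25.54 [490.69 155.3   82.89] [ 0.2  0.1 -0.3]
25.86 [490.7  155.29  82.5 ] [0.1 0.1 0.3]
26.18 [490.68 155.31  82.1 ] [-0.   0.3 -0. ]
26.49 [490.74 155.28  81.81] [-0.7 -0.9  2.5]
26.81 [490.76 155.33  81.39] [-1.4 -0.3  3.8]
27.12 [490.78 155.3   80.96] [-1.4 -0.4  4.5]
[490.7 155.3] 80.89999999999995 [-0.08215617  0.07245058 -0.01268324]
```

It's fully home: the support force comes up at z of about 81.8, some 8.5 mm below tooth contact. I'll ease off the pressure and wind anticlockwise, watching the torque for the stop.

```bash
python3 - <<'E'
from ins import *
f0=np.load('f0.npy'); xy=np.array([490.6,155.3]); z=81.6
arm.move_straight([*xy,z],20); arm.hold(.2); t0=arm.read_state()['torque'][2]; print('t0',t0,force()-f0)
a=50.1
while a<140:
    a+=2; arm.move_straight([*xy,z],20,[np.pi,0,np.radians(a)])
    f=force(3)-f0; s=arm.read_state(); tz=s['torque'][2]-t0
    print(round(s['clock'],1),round(a,1),np.round(np.degrees(s['orientation'][2]),1),np.round(s['eef_pos'],2),np.round(f,1),round(tz,2))
    if np.linalg.norm(f)>10 or abs(tz)>.27: break
    if np.hypot(*f[:2])>1.2: xy=xy+np.clip(.1*f[:2],-.4,.4)
snap('top','t1'); p,d=snap('wrist','w4')
T=np.load('pics/t1.npz')['p'][180:290,120:260]
cv2.imwrite('pics/m.png',np.hstack([cv2.resize(T,(560,440)),cv2.resize(p[:293],(240,440))])[:,:,::-1])
E
```

```text
t0 0.0018882199725525231 [ 0.45337038 -0.41382993  3.11033374]
27.9 52.1 52.1 [490.64 155.31  81.61] [-0.1  0.2  3.4] 0.01
28.2 54.1 54.0 [490.77 155.32  81.65] [1.  0.2 2.6] -0.0
28.5 56.1 56.0 [490.84 155.38  81.69] [2.4 0.5 2.6] -0.1
28.8 58.1 58.0 [490.87 155.39  81.63] [1.7 0.3 3.4] -0.15
29.1 60.1 60.0 [490.9  155.41  81.58] [0.8 0.7 3.2] -0.1
29.4 62.1 62.0 [490.88 155.42  81.56] [0.3 1.  3.4] -0.16
29.7 64.1 64.0 [490.87 155.41  81.54] [0.1 1.5 3.6] -0.14
30.0 66.1 66.0 [490.87 155.51  81.53] [-0.8  0.6  3.3] -0.14
30.3 68.1 68.0 [490.86 155.52  81.54] [-1.5  0.6  2.8] -0.02
30.6 70.1 70.0 [490.79 155.58  81.55] [-2.3  0.6  2.8] -0.08
30.9 72.1 72.0 [490.69 155.62  81.61] [-0.3  0.3  2.9] -0.11
31.2 74.1 74.0 [490.62 155.65  81.6 ] [-1.1  0.6  3.6] -0.09
31.5 76.1 76.0 [490.55 155.71  81.61] [-0.7 -0.2  3.1] -0.1
31.8 78.1 78.0 [490.51 155.73  81.58] [-0.8  0.3  2.7] -0.13
32.1 80.1 80.0 [490.45 155.7   81.55] [-1.3 -0.   3.1] -0.15
32.4 82.1 82.0 [490.39 155.73  81.61] [-1.4 -0.7  2.8] -0.08
32.7 84.1 84.0 [490.29 155.68  81.62] [-1.   0.3  2.9] -0.09
33.0 86.1 86.0 [490.24 
[... 331 characters left out ...]
 2.9] -0.06
34.8 98.1 98.0 [489.81 155.72  81.62] [-1.6 -0.2  3.1] -0.12
35.1 100.1 100.0 [489.69 155.71  81.62] [-0.9  0.   3.2] -0.1
35.4 102.1 102.0 [489.63 155.7   81.57] [-1.4 -0.1  2.9] -0.12
35.7 104.1 104.0 [489.52 155.68  81.6 ] [-0.4 -0.   2.8] -0.1
36.0 106.1 106.0 [489.5  155.69  81.6 ] [-0.8 -0.4  2.8] -0.14
36.3 108.1 108.0 [489.45 155.69  81.58] [-1.4 -0.3  2.5] -0.11
36.6 110.1 110.0 [489.37 155.66  81.61] [-1.1 -0.7  2.8] -0.07
36.9 112.1 112.0 [489.32 155.63  81.62] [-0.9 -0.2  2.6] -0.22
37.2 114.1 114.0 [489.25 155.57  81.59] [-1.  -0.5  3.2] -0.18
37.5 116.1 116.0 [489.2  155.58  81.58] [-1.8 -0.5  2.7] -0.24
37.8 118.1 118.0 [489.11 155.55  81.61] [-1.6 -0.6  3.3] -0.27
```

View pics/m.png

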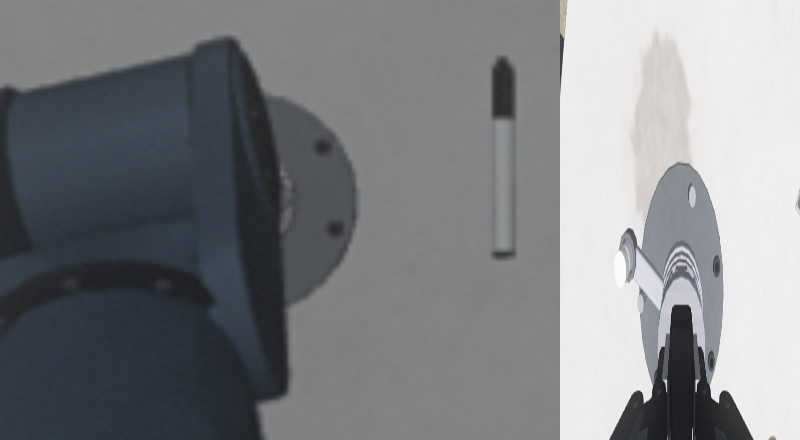

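The wrist view shows the arm's vial at about (623,265) in the squashed panel. I'll compute the arm's rotation from the two wrist pictures.

```bash
python3 - <<'E'
from h import *
c0=np.array([490.3,153.9]);
def ang(f,uv,z,c): 
    p=pts('wrist',f,[uv],z)[0]; d=p[:2]-c; return np.round(p,1),np.round(np.hypot(*d),1),round(np.degrees(np.arctan2(d[1],d[0]))%360,1)
q=lambda x,y:((x-560)/240*512,y/440*293)
print(ang('w1',(312/1.5625,197/1.5625),68,c0)); print(ang('w4',q(622,266),68,c0))
for P in((366,188),(343,300)): print('stop w1',ang('w1',np.array(P)/1.5625,25,c0))
for P in((692,195),(641,303)): print('stop w4',ang('w4',q(*P),25,c0))
E
```

```text
(array([440. , 219.1,  68. ]), np.float64(82.4), np.float64(127.7))
(array([407.1, 148.6,  68. ]), np.float64(83.3), np.float64(183.6))
stop w1 (array([474.5, 213.7,  25. ]), np.float64(61.9), np.float64(104.8))
stop w1 (array([426.3, 130. ,  25. ]), np.float64(68.3), np.float64(200.5))
stop w4 (array([477.1, 213.9,  25. ]), np.float64(61.5), np.float64(102.4))
stop w4 (array([428.8, 125.7,  25. ]), np.float64(67.6), np.float64(204.6))
```

The arm has turned about 56°, so there should be about 13° to go. I'll press down less and keep winding until the torque saturates at the clutch level.

```bash
python3 - <<'E'
from ins import *
f0=np.load('f0.npy'); xy=np.array([488.9,155.5]); z=81.9
a=118.1; n=0
while a<144:
    a+=1.5; arm.move_straight([*xy,z],20,[np.pi,0,np.radians(a)])
    f=force(6)-f0; s=arm.read_state(); tz=s['torque'][2]
    print(round(s['clock'],1),round(a,1),np.round(np.degrees(s['orientation'][2]),1),np.round(s['eef_pos'],2),np.round(f,1),round(tz,2))
    n+=abs(tz)>.33
    if np.linalg.norm(f)>9 or abs(tz)>.42 or n>3: break
    if np.hypot(*f[:2])>1.2: xy=xy+np.clip(.1*f[:2],-.4,.4)
p,d=snap('wrist','w5')
cv2.imwrite('pics/w5x.png',cv2.resize(p[60:320,0:400,::-1],None,fx=2,fy=2))
E
```

```text
38.3 119.6 119.6 [489.01 155.52  81.91] [-0.4 -0.8  2.4] -0.23
38.6 121.1 121.1 [488.93 155.49  81.91] [-0.2 -0.1  2.1] -0.26
39.0 122.6 122.6 [488.92 155.5   81.92] [-0.7 -0.7  2.7] -0.33
39.3 124.1 124.1 [488.87 155.48  81.9 ] [-1.3 -1.3  2. ] -0.29
39.7 125.6 125.6 [488.81 155.41  81.91] [-0.4 -0.4  2.1] -0.23
40.0 127.1 127.1 [488.78 155.37  81.91] [-0.8 -0.7  2.1] -0.28
40.4 128.6 128.6 [488.73 155.35  81.88] [-0.7 -0.7  2.3] -0.26
40.7 130.1 130.1 [488.71 155.35  81.87] [-1.1 -1.   2.6] -0.26
41.1 131.6 131.6 [488.66 155.29  81.9 ] [-1.1 -1.1  2.1] -0.29
41.4 133.1 133.1 [488.6  155.21  81.92] [-0.4 -0.7  2.3] -0.27
41.8 134.6 134.6 [488.56 155.16  81.9 ] [-0.9 -0.3  2. ] -0.24
42.1 136.1 136.1 [488.5  155.13  81.87] [-0.6 -0.5  2.3] -0.26
42.5 137.6 137.6 [488.52 155.13  81.89] [-1.5 -1.   2.6] -0.31
42.8 139.1 139.1 [488.45 155.07  81.91] [-0.2 -1.3  2.6] -0.25
43.2 140.6 140.6 [488.42 154.97  81.93] [-0.7 -0.2  2. ] -0.3
43.5 142.1 142.1 [488.37 154.94  81.89] [-0.6 -0.   2.2] -0.33
43.9 143.6 143.6 [488.37 154.9   81.89] [-0.7 -0.5  2.3] -0.31
44.2 145.1 145.1 [488.33 154.92  81.89] [-1.3 -1.   2.3] -0.29
```

View pics/w5x.png

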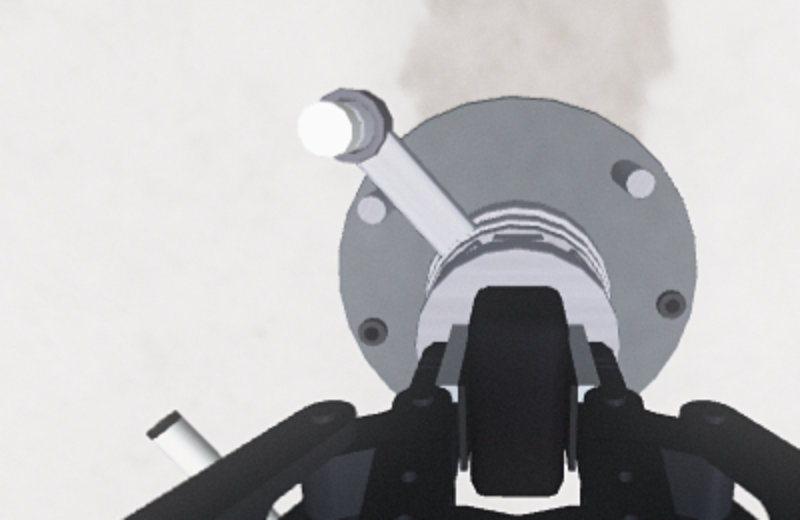

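```bash
python3 - <<'E'
from h import *
c0=np.array([490.,154.5])
for uv,z in(((325,128),68),((372,208),28),((640,183),28)):
    p=pts('wrist','w5',[np.array(uv)/2+[0,60]],z)[0]; d=p[:2]-c0; print(p,np.hypot(*d),np.degrees(np.arctan2(d[1],d[0]))%360)
E
```

```text
[405.20803832 146.53179168  68.        ] 85.16553944582658 185.3685261258263
[430.82261577 129.42484789  28.        ] 64.27072472752849 202.96376427656875
[479.95844047 215.8410681   28.        ] 62.15753818799936 99.2968838498782
```

The knob turned another 27° while the arm stayed put (183.6° to 185.4°). The 68.75° range also fits symmetrically between the two stop posts, so the arm is at its far stop and the clutch is slipping. I'll relieve the torque within the play, release and retreat.

```bash
python3 - <<'E'
from ins import *
s=arm.read_state(); p=np.array(s['eef_pos']); 
arm.move_straight([489.2,155.1,81.9],20,[np.pi,0,np.radians(142)]); arm.hold(.2); s=arm.read_state(); print(s['torque'],s['ft_force']-np.load('f0.npy'))
arm.move_gripper(60); arm.hold(.2)
arm.move_straight([489.2,155.1,200],120); arm.hold(.3)
s=arm.read_state(); print(s['clock'],s['width'],s['ft_force'])
p,d=snap('wrist','w6')
cv2.imwrite('pics/w6x.png',cv2.resize(p[60:320,50:450,::-1],None,fx=2,fy=2))
E
```

```text
[ 0.07020325  0.07189676 -0.04253267] [0.07979243 0.44460495 2.33858979]
46.8167 60.30792697235632 [ 0.50807547  0.01033925 -0.1671932 ]
```

View pics/w6x.png

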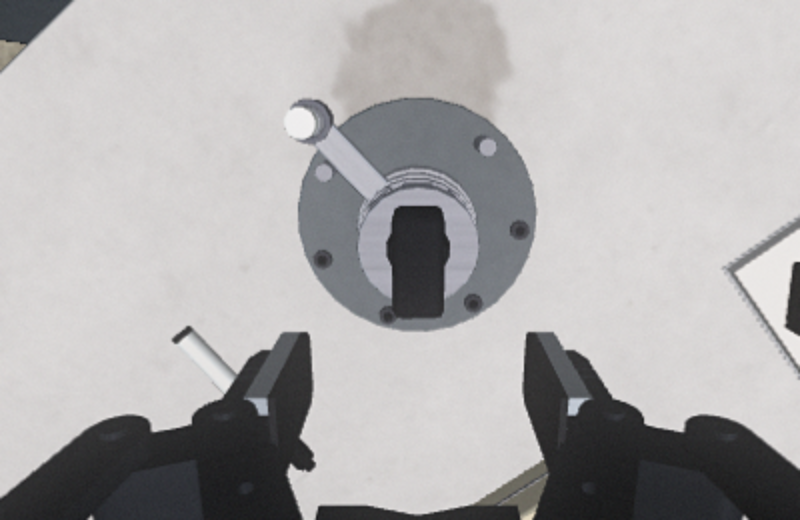

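The knob sits upright on the pin, with the bar top at about (417,260) and the arm's vial at (303,122). I'll check height and arm angle, then hand in.

```bash
python3 - <<'E'
from h import *
f=lambda u:np.array(u)/2+[50,60]
print('bar top by depth (want z 111)',pts('wrist','w6',[f((417,235)),f((417,260)),f((417,290))]))
v=pts('wrist','w6',[f((302,123))],68)[0]; d=v[:2]-[490,154.5]; print(v,np.hypot(*d),np.degrees(np.arctan2(d[1],d[0]))%360)
print('foot z (14)',pts('wrist','w6',[f((500,180))]))
arm.hand_in()
E
```

```text
bar top by depth (want z 111) [[478.22376372 163.56949403 111.61403668]
 [487.25706093 156.49935896 111.83036108]
 [498.4434725  147.74405639 111.94147125]]
[406.50794949 147.27051731  68.        ] 83.80446239892677 184.94883351584775
foot z (14) [[501.11332674 210.03190872  14.27054263]]
the job is handed in; nothing more can be done
```

I put the knob back on the pin, meshed it fully home, wound the swing arm anticlockwise to its far stop and let go. The job is handed in at about 47 s of the 67 s allowed; the hand-in gave no verdict.

- **Meshing:** My first descent was tooth on tooth at about 6 N, because I had lined the teeth up with each other instead of with the gaps. Rocking it about 8° either way did not find the mesh. I raised it clear of the teeth, turned it 45° off the crown's teeth, and it slid home. The largest force I read on the way down and while winding was about 7 N.
- **Winding:** I stopped when the torque levelled off at about 0.3 N m. The knob turned another 27° while the arm moved less than 2°, so the clutch was slipping at the stop.
- **Last checks after release:** The bar top measured 111.6 to 111.9 mm high, against 111 mm when fully home, and it is level to within about 0.02 rad. The arm stands at 185°. That fits the far stop: with 1.2 rad of travel it sits evenly between the two stop posts. The gripper is clear, with no force on it.
- **What I did not check:** I measured the arm's rotation as about 57°, less than the full 69°. I take this to mean it started about 0.2 rad off its parking stop, but I could not confirm that. I did not measure the marker or vial again. The arm carried the knob well above them, and the marker looks undisturbed in the later views.

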